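Load the steriliser tray by batch

ROBOT

A 6-joint arm with a two-finger parallel gripper is mounted at the origin on the work surface. World frame = base frame: x ahead of the robot, y to its left, z up, the work surface at z = 0. Lengths are in m, angles in degrees, forces in N, time in s.
With the tool pointing down it reaches from about 0.275 to 0.85 m from the base axis. Payload 19 kg.
Tool frame: the origin (TCP) lies at the very end of the fingers, on their centre line; the grasp point (between the pads) lies 19 mm behind it; z points along the fingers, y is the line along which they close (so a half turn about z gives the same grasp; the last joint's range is limited). The gripper opens to 85 mm and grips with 20 to 120 N. Pads are 22 mm wide; open, the fingers measure 114 mm over their backs; the gripper's body (76 mm by 85 mm) begins 54 mm behind the grasp point. The pads swing forward as they close: fully open they stand 13 mm farther back than shut.
Start: joints at [-72.995, 8.623, 82.357, -0, 89.026, -7.678], TCP at [0.24, -0.522, 0.231] pointing down, gripper open.
Joint ranges: [-160.23, 160.23], [-39.13, 120.54], [6.94, 153.29], [-79.49, 259.48], [9.18, 160.14], [-161.06, 161.06]. Speed limits (degrees/s): [108.29, 108.29, 127.2, 172.46, 172.46, 172.46].

INTERFACE

Orientations are given as a 3x3 rotation matrix whose columns are the frame's x, y, z axes.
In Python, from workcell import * gives the robot as it stands. The module is installed in compiled form; this text tells all that it offers.
- The arm moves only by the shell command python3 -m jog 'ROWS' [FORCE]. ROWS is JSON, a list of rows, each a list of 3 entries, a list of its own where there are three numbers: the opening, from 0 (shut) to 1 (fully open), then the shift along the world's x, y, z in m, then the turn, a rotation vector about the world's x, y, z in degrees. In form: [[gripper, [dx, dy, dz], [rx, ry, rz]], ...]. A call has exactly 10 rows; each row is the pose to reach, as a shift and turn from the pose commanded when the call began; what a row does not reach only later rows make up. A row lasts 1/8 s, in which the tool goes at most 62.5 mm and 10.7 degrees, less where a joint would pass 70% of its speed; a pose out of reach is approached as far as the arm can. A call with a gripper value outside its range is refused whole. The fingers move at their own pace and stop on an object; FORCE is the grip in N (left out, the last holds). Time passes only in rows, so rows that repeat a pose let the fingers close, or fill a call up. It gives the time, the measured TCP pose, the force, the opening and the grip force at its end, in the units of the state.
- read_state(): the state, without advancing time (a new reading comes with each control period).
- read_camera(name): name is "side" or "top" or "wrist"; returns (picture, depth): 400x640x3 uint8, red, green, blue; 400x640 float32, m along the optical axis (not along the pixel's ray), 0 where there is no reading.
- camera_params(name): a dict with "fx", "fy", "cx", "cy" (pixels), "D" ([k1, k2, p1, p2, k3] as OpenCV has them; the pictures are not rectified), "pose" (4x4, takes a point from camera to world coordinates). Camera axes: x right, y down, z forward; pixel columns grow to the right and rows downward; lengths in m; the calibration is good to about 2 mm. A picture is of the moment at which its call begins: read the wrist's pose just before it. camera_params takes no time and is no camera call; for the wrist camera it gives the pose at the moment of the call.
- hand_in(): hands the job in; it is judged then, once.
The state is a dict: "time_s": time; "joint_pos": joint angles; "qd": joint speeds; "joint_efforts": joint torques, N m; "tcp_pos": TCP position; "ee_rot": TCP orientation; "contact_force": force on the tool from outside, world axes, zero at the start; "moment": the same for the moment, N m; "finger_gap": finger opening in m; "grasp_force": force on a finger pad.
Only numpy, scipy, OpenCV 4.12 (cv2) and the standard library are available. Lean on these libraries where they do the work, as an engineer would, in place of code of your own. Each camera call takes 0.05 s, during which the arm holds its last target. There are 200 camera calls.

TASK

Finish loading the steriliser tray, keeping each medium's batch together: stand each magenta or amber bottle centred in front of the jar of its own colour (on the label side, leaving a gap of about 2 cm for the steam), and lay each petri dish centred on top of the lid of the jar of its own colour. Stand the blue-capped test capsule in the middle of the load, midway between the two jars and in line with them. Set everything down gently, without shifting the jars, and leave the green bottle and the steel pot where they are.

Things in the scene. Friction and masses are not known exactly. Their poses are not given: they have to be found in the camera images.
- magenta_bottle: small media bottle, magenta, with a cap of the same colour: straight round body 38 mm in diameter up to 55 mm, shoulder, cap 26 mm in diameter, 82 mm tall in all, about 110 g, standing upright. Origin: centre of its underside, z up
- amber_bottle: small media bottle, amber (orange-yellow), with a cap of the same colour: straight round body 38 mm in diameter up to 55 mm, shoulder, cap 26 mm in diameter, 82 mm tall in all, about 110 g, standing upright. Origin: centre of its underside, z up
- magenta_dish: closed glass petri dish with magenta agar in it, flat disc 58 mm in diameter and 18 mm tall, about 60 g, lying flat on the bench. Origin: centre of its underside, z up
- amber_dish: closed glass petri dish with amber (orange-yellow) agar in it, flat disc 58 mm in diameter and 18 mm tall, about 60 g, lying flat on the bench. Origin: centre of its underside, z up
- capsule: steriliser test capsule: white upright plastic cylinder 32 mm in diameter with a blue screw cap 33 mm in diameter, 66 mm tall, about 60 g. Origin: centre of its underside, z up
- magenta_jar: wide glass jar of magenta medium, standing in the tray: 76 mm in diameter, 66 mm tall, flat glass lid in a steel band, the medium's colour seen through it; about 450 g, loose. Its white paper label faces the front of the tray. Origin: centre of its underside (on the tray floor); z up, y along the row of jars, -x its front (label side, towards the robot). The two jars may stand either way round, 156 to 172 mm apart between centres
- amber_jar: wide glass jar of amber (orange-yellow) medium, standing in the tray: 76 mm in diameter, 66 mm tall, flat glass lid in a steel band, the medium's colour seen through it; about 450 g, loose. Its white paper label faces the front of the tray. Origin: centre of its underside (on the tray floor); z up, y along the row of jars, -x its front (label side, towards the robot)
- tray: steriliser loading tray of perforated bright metal, held fast on the bench, 204 mm (its x, front to back) by 304 mm (its y) outside, rim 3 mm thick and 18 mm tall, floor 4 mm above the bench. The jars stand about 35 mm behind its centre line, so the free strip is in front of them. Origin: centre of its underside; -x is its front, the long side towards the robot
- green_bottle: bystander: small media bottle, dark green, with a cap of the same colour: straight round body 38 mm in diameter up to 55 mm, shoulder, cap 26 mm in diameter, 82 mm tall in all, about 110 g, standing upright. Origin: centre of its underside, z up. Not for this load
- pot: bystander: lidded steel swab pot, 64 mm in diameter, 46 mm tall plus a black knob to 63 mm. Origin: centre of its underside
Mind the look-alikes: they are no part of the job. Leave any purple look-alike of the magenta_bottle alone.

How it is judged (in metres and radians):
At the end, for the whole second after the job is handed in: All upright and at rest. Bottles on the tray, 63-91 mm before their jar's centre, within 14 mm sideways; dishes on their jars within 12 mm; capsule on the tray within 15 mm of the jars' line, 69-97 mm from each; jars within 12 mm and 0.2 rad, green bottle and pot within 15 mm, of their start (x of magenta_bottle in the frame of magenta_jar between -0.091 and -0.063 m and y of magenta_bottle in the frame of magenta_jar between -0.014 and 0.014 m and z of magenta_bottle in the frame of magenta_jar between -0.005 and 0.006 m and horizontal distance between magenta_dish and magenta_jar below 0.012 m and z of magenta_dish in the frame of magenta_jar between 0.062 and 0.071 m and x of capsule in the frame of magenta_jar between -0.015 and 0.015 m and horizontal distance between capsule and magenta_jar between 0.069 and 0.097 m and z of capsule in the frame of magenta_jar between -0.005 and 0.006 m and distance of each of magenta_jar, amber_jar from where it was at the start of the episode below 0.012 m and angle between the x axis of each of magenta_jar, amber_jar and the x axis of tray, either way round below 0.2 rad and x of amber_bottle in the frame of amber_jar between -0.091 and -0.063 m and y of amber_bottle in the frame of amber_jar between -0.014 and 0.014 m and z of amber_bottle in the frame of amber_jar between -0.005 and 0.006 m and horizontal distance between amber_dish and amber_jar below 0.012 m and z of amber_dish in the frame of amber_jar between 0.062 and 0.071 m and x of capsule in the frame of amber_jar between -0.015 and 0.015 m and horizontal distance between capsule and amber_jar between 0.069 and 0.097 m and z of capsule in the frame of amber_jar between -0.005 and 0.006 m and angle between each of magenta_bottle, amber_bottle, magenta_dish, amber_dish, capsule's own z axis and vertical below 0.1 rad and linear speed of each of magenta_bottle, amber_bottle, magenta_dish, amber_dish, capsule below 0.02 m/s and distance of each of green_bottle, pot from where it was at the start of the episode below 0.015 m); the robot touches nothing.
It fails at once if a jar is shifted by more than 20 mm (distance of any of magenta_jar, amber_jar from where it was at the start of the episode above 0.02 m).
It fails at once if the green bottle or the steel pot is moved by more than 20 mm (distance of any of green_bottle, pot from where it was at the start of the episode above 0.02 m).
It fails at once if a bottle, dish or the capsule is dropped from more than about 13 mm or thrown (over 0.5 m/s while no finger touches it) ((linear speed of magenta_bottle above 0.5 m/s and contact force between the fingers and magenta_bottle below 0.05 N) or (linear speed of amber_bottle above 0.5 m/s and contact force between the fingers and amber_bottle below 0.05 N) or (linear speed of magenta_dish above 0.5 m/s and contact force between the fingers and magenta_dish below 0.05 N) or (linear speed of amber_dish above 0.5 m/s and contact force between the fingers and amber_dish below 0.05 N) or (linear speed of capsule above 0.5 m/s and contact force between the fingers and capsule below 0.05 N)).
It also fails if it takes over 123 s, if anything falls off the work surface, if the arm or the gripper's body presses on something with over 40 N, if the wrist force passes 120 N, or if a joint passes its speed limit or range.

## Working session

There is one attempt and no reset: what is moved stays moved. The work goes in short steps, Python scripts to look and compute and a shell command to move; the robot and the scene stay as the last step left them, time stands still between calls to the robot, and variables do not carry over. Pictures are saved under pics/ and viewed, at most 17 in all, crops included, and the job is handed in when it is done.

```bash
mkdir -p pics
python3 - <<'E'
from workcell import *
import cv2,numpy as np
for n in ("top","side"):
    p,d=read_camera(n); np.savez(f"{n}0.npz",p=p,d=d); cv2.imwrite(f"pics/{n}0.png",p[:,:,::-1])
    c=camera_params(n); print(n,{k:np.round(v,3).tolist() for k,v in c.items()})
s=read_state(); print(s["time_s"],s["tcp_pos"],np.round(s["ee_rot"],3),s["finger_gap"])
c=camera_params("wrist"); print(np.round(c["pose"],3).tolist(),c["fx"])
E
```

```text
top {'fx': 435.806, 'fy': 435.806, 'cx': 316.771, 'cy': 202.498, 'D': [0.029, 0.0, 0.0, 0.0, 0.0], 'pose': [[0.006, -0.992, 0.123, 0.365], [-1.0, -0.006, 0.002, -0.016], [-0.002, -0.123, -0.992, 1.366], [0.0, 0.0, 0.0, 1.0]]}
side {'fx': 399.36, 'fy': 399.36, 'cx': 321.017, 'cy': 193.155, 'D': [-0.02, 0.0, 0.0, 0.0, 0.0], 'pose': [[-0.859, -0.381, 0.343, 0.135], [-0.512, 0.645, -0.567, 0.645], [-0.005, -0.663, -0.749, 0.853], [0.0, 0.0, 0.0, 1.0]]}
0.1 [ 0.24004572 -0.5222603   0.23072899] [[ 0.909  0.418 -0.   ]
 [ 0.418 -0.909  0.001]
 [ 0.    -0.001 -1.   ]] 0.08568817446236453
[[0.417, -0.876, -0.24, 0.299], [-0.909, -0.402, -0.11, -0.494], [0.0, 0.264, -0.964, 0.375], [0.0, 0.0, 0.0, 1.0]] 278.1545546944062
```

View pics/top0.png

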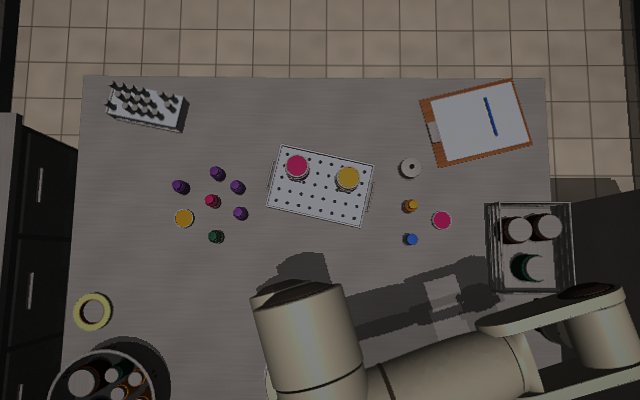

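View pics/side0.png

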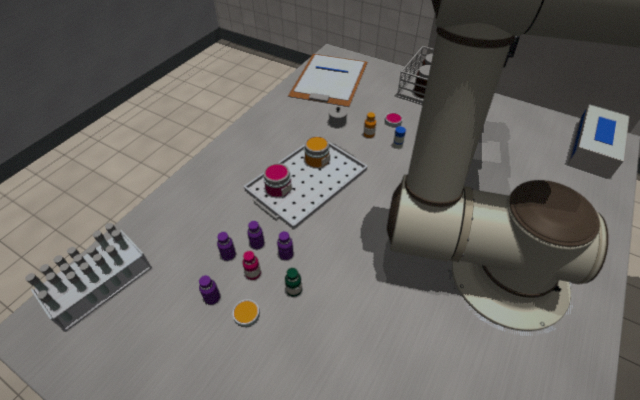

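The top view shows the magenta jar at about (297,166), the amber jar at (348,178), the magenta bottle at (212,201) with purple look-alikes around it, and the amber bottle at (411,206). It also shows the dishes at magenta (441,220) and amber (184,218), the capsule at (411,239), green at (216,236) and the pot at (410,168). The side view shows the same layout.

```bash
cat > h.py <<'E'
from workcell import *
import cv2,numpy as np
HUE={"mag":(163,178,120,60),"amb":(12,28,120,60),"blue":(100,118,120,60),"green":(60,95,60,20),"pur":(130,158,80,30)}
def blobs(p,col,amin=25):
    h=cv2.cvtColor(p,cv2.COLOR_RGB2HSV); a,b,s,v=HUE[col]
    m=cv2.inRange(h,(a,s,v),(b,255,255))
    n,l,st,ce=cv2.connectedComponentsWithStats(m)
    return [(int(st[i,4]),ce[i],st[i,:4]) for i in range(1,n) if st[i,4]>=amin],l
def ray(c,uv):
    K=np.array([[c["fx"],0,c["cx"]],[0,c["fy"],c["cy"]],[0,0,1]])
    q=cv2.undistortPoints(np.array([[uv]],float),K,np.array(c["D"],float))[0,0]
    T=np.array(c["pose"]); d=T[:3,:3]@[q[0],q[1],1]; return T[:3,3],d/np.linalg.norm(d)
def plane(c,uv,z):
    o,d=ray(c,uv); return (o+d*(z-o[2])/d[2])
def tri(c1,u1,c2,u2):
    o1,d1=ray(c1,u1);o2,d2=ray(c2,u2)
    A=np.c_[d1,-d2]; t=np.linalg.lstsq(A,o2-o1,rcond=None)[0]
    a=o1+d1*t[0];b=o2+d2*t[1]; return (a+b)/2,np.linalg.norm(a-b)
E
python3 - <<'E'
from h import *
for n in("top","side"):
    p=np.load(n+"0.npz")["p"]
    for k in HUE:
        for a,ce,bb in blobs(p,k,12)[0]:
            print(n,k,a,np.round(ce,1),bb,p[int(ce[1]),int(ce[0])])
E
```

```text
top mag 318 [296.4 165.2] [287 156  20  20] [129  29  69]
top mag 95 [210.2 199.6] [205 194  12  12] [129  23  66]
top mag 219 [441.6 219.8] [434 212  16  17] [128  23  65]
top amb 18 [507.9  79.9] [505  78   7   5] [88 49 25]
top amb 75 [515.1 146.6] [498 142  35  11] [99 53 24]
top amb 25 [491.5 152.6] [484 150  15   6] [106  58  28]
top amb 321 [348.2 176.7] [339 167  20  20] [131 105  35]
top amb 108 [411. 205.] [405 199  13  13] [131 108  34]
top amb 223 [183.2 217.8] [175 210  17  17] [129  95  24]
top amb 58 [ 86.1 312.8] [ 79 299  22  26] [97 93 91]
top amb 16 [143.1 380.2] [140 375   6  10] [73 48 17]
top amb 28 [125.5 391.9] [122 385   7  15] [14 13 15]
top amb 14 [143.6 396.9] [138 396  11   4] [72 35  5]
top blue 85 [490.6 116. ] [484  97  14  39] [15 36 87]
top blue 94 [411.9 238.9] [407 234  11  11] [ 38  68 134]
top green 102 [213.8 236. ] [208 230  13  13] [29 61 47]
top green 95 [526.8 268.5] [521 255  19  27] [67 64 62]
top green 28 [119.6 374.4] [115 367   8  15] [16 14 14]
top pur 102 [215.3 171.7] [210 167  12  12] [80 40 98]
top pur 105 [178.  185.2] [172 180  1
[... 470 characters left out ...]
 [62 42 19]
side amb 27 [368.3 135.5] [364 133  10   5] [63 37  9]
side amb 224 [316.4 143.3] [307 137  20  14] [168 111  12]
side amb 136 [313.8 161.3] [305 155  18  12] [64 37  6]
side amb 396 [245.2 311.5] [234 301  23  22] [166 116  16]
side blue 43 [331.3  68.8] [317  66  30   6] [ 92 115 158]
side blue 429 [605.2 130.5] [595 117  21  28] [ 24  71 147]
side blue 65 [400.2 129.7] [396 126  10   8] [ 20  72 154]
side green 220 [292.2 277.9] [285 268  16  21] [18 52 37]
side pur 320 [255.2 235.2] [248 221  16  28] [67 27 86]
side pur 314 [284.8 246. ] [278 231  15  29] [67 30 87]
side pur 332 [225.4 246.3] [217 232  18  28] [68 30 89]
side pur 390 [208.6 289.9] [199 275  21  29] [66 42 78]
```

Run:
```python
from h import *
t=camera_params("top"); s=camera_params("side")
def T(n,u,v,z):
    a=plane(t,u,z); 
    r=tri(t,u,s,v) if v is not None else None
    print(n,"plane",np.round(a,4), "tri",None if r is None else (np.round(r[0],4),round(r[1],4)))
    return a
mj=T("mjar",(296.4,165.2),(276,171.8),.070); aj=T("ajar",(348.2,176.7),(316.4,143.3),.070)
md=T("mdish",(441.6,219.8),(393.3,117.5),.016); ad=T("adish",(183.2,217.8),(245.2,311.5),.016)
mb=T("mbot",(211,200.2),(249.6,254.5),.078); ab=T("abot",(411,205.3),(370,115.5),.078)
ca=T("caps",(411.9,238.9),(400.2,129),.063); T("green",(214.3,236.2),None,.07); T("pot",(410,167.5),(337.5,112),.055)
for u in((217,172.5),(179,186),(237,186.3),(240.2,212.7)): T("pur",u,None,.07)
d=aj-mj; d[2]=0; L=np.linalg.norm(d); print(L, d/L)
y=-d/L if d[1]<0 else d/L
x=np.array([y[1],-y[0],0]); print("x",x,"yaw",np.degrees(np.arctan2(x[1],x[0])))
print("mb goal",mj-.077*x,"ab goal",aj-.077*x,"cap",(mj+aj)/2)
```

```text
mjar plane [0.6392 0.0499 0.07  ] tri (array([0.6387, 0.0498, 0.0728]), np.float64(0.0002))
ajar plane [ 0.6048 -0.1069  0.07  ] tri (array([ 0.6043, -0.1068,  0.0727]), np.float64(0.0001))
mdish plane [ 0.4809 -0.3995  0.016 ] tri (array([ 0.4807, -0.398 ,  0.021 ]), np.float64(0.0005))
adish plane [0.4821 0.4016 0.016 ] tri (array([0.4817, 0.4002, 0.0205]), np.float64(0.0001))
mbot plane [0.5297 0.3024 0.078 ] tri (array([0.5311, 0.3027, 0.0812]), np.float64(0.0041))
abot plane [ 0.5181 -0.2926  0.078 ] tri (array([ 0.5189, -0.2905,  0.0852]), np.float64(0.0035))
caps plane [ 0.4192 -0.2964  0.063 ] tri (array([ 0.4191, -0.2948,  0.0705]), np.float64(0.0004))
green plane [0.4232 0.2906 0.07  ] tri None
pot plane [ 0.6372 -0.2968  0.055 ] tri (array([ 0.6392, -0.2982,  0.0477]), np.float64(0.0009))
pur plane [0.6152 0.2893 0.07  ] tri None
pur plane [0.5731 0.4017 0.07  ] tri None
pur plane [0.5734 0.2278 0.07  ] tri None
pur plane [0.4936 0.216  0.07  ] tri None
0.1605335832685603 [-0.21427972 -0.97677234  0.        ]
x [ 0.97677234 -0.21427972  0.        ] yaw -12.373273244962093
mb goal [0.56403178 0.06639262 0.07      ] ab goal [ 0.52963269 -0.09041214  0.07      ] cap [ 0.62204371 -0.0285093   0.07      ]
```

```bash
python3 -m jog '[[0.65,[0.05,0.06,0],[0,0,10]],[0.65,[0.10,0.11,0],[0,0,20]],[0.65,[0.13,0.16,-0.01],[0,0,30]],[0.65,[0.16,0.20,-0.02],[0,0,40]],[0.65,[0.179,0.226,-0.03],[0,0,50]],[0.65,[0.179,0.226,-0.03],[0,0,53]],[0.65,[0.179,0.226,-0.03],[0,0,53]],[0.65,[0.179,0.226,-0.03],[0,0,53]],[0.65,[0.179,0.226,-0.03],[0,0,53]],[0.65,[0.179,0.226,-0.03],[0,0,53]]]' 40
cat > look.py <<'E'
from h import *
import sys
c=camera_params("wrist"); p,d=read_camera("wrist"); n=sys.argv[1]; cv2.imwrite(f"pics/{n}.png",p[:,:,::-1])
s=read_state(); print(s["time_s"],np.round(s["tcp_pos"],4),np.round(s["ee_rot"],3).tolist(),round(s["finger_gap"],4))
for a in sys.argv[2:]:
    k,z=a.split(":")
    for A,ce,bb in blobs(p,k,150)[0]: print(k,A,np.round(ce,1),bb,np.round(plane(c,ce,float(z)),4))
E
python3 look.py w1 blue:0.066 amb:0.082
```

```text
time_s: 1.35
tcp_pos: [0.4189, -0.2967, 0.2013]
ee_rot: [[0.214, 0.977, -0.0], [0.977, -0.214, -0.0], [-0.0, -0.0, -1.0]]
contact_force: [0.3, -0.8, 0.0]
finger_gap: 0.0552
grasp_force: 0.0
1.4 [ 0.4189 -0.2967  0.2013] [[0.214, 0.977, -0.0], [0.977, -0.214, -0.0], [-0.0, -0.0, -1.0]] 0.0557
blue 727 [318.6 193.9] [304 178  30  32] [ 0.4199 -0.2962  0.066 ]
blue 242 [610.7 310.9] [581 297  59  28] [ 0.7398 -0.5176  0.066 ]
amb 432 [450.2   4.5] [426   0  50  13] [ 0.5633 -0.1563  0.082 ]
amb 1048 [414.6 173.8] [394 156  42  35] [ 0.5148 -0.2928  0.082 ]
amb 288 [631.6 171.9] [619 160  21  27] [ 0.7311 -0.3373  0.082 ]
amb 231 [539.4 316.5] [529 290  21  47] [ 0.6368 -0.4874  0.082 ]
```

View pics/w1.png

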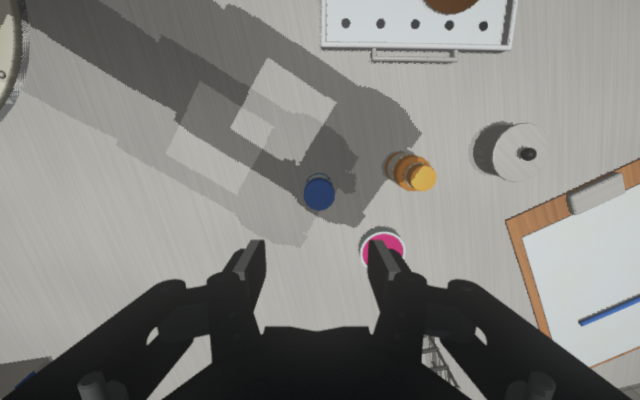

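The picture shows the blue cap at (319,194), at world (0.420, -0.296), which puts it midway between the fingers. The amber bottle cap is at (424,177).

```bash
python3 -m jog '[[0.65,[0.001,0,-0.05],[0,0,0]],[0.65,[0.001,0,-0.1],[0,0,0]],[0.65,[0.001,0,-0.14],[0,0,0]],[0.65,[0.001,0,-0.17],[0,0,0]],[0.65,[0.001,0,-0.185],[0,0,0]],[0.65,[0.001,0,-0.185],[0,0,0]],[0.3,[0.001,0,-0.185],[0,0,0]],[0.2,[0.001,0,-0.185],[0,0,0]],[0.2,[0.001,0,-0.185],[0,0,0]],[0.2,[0.001,0,-0.185],[0,0,0]]]' 40
```

```text
time_s: 2.65
tcp_pos: [0.4208, -0.297, 0.0175]
ee_rot: [[0.213, 0.977, 0.002], [0.977, -0.213, -0.002], [-0.001, 0.002, -1.0]]
contact_force: [0.3, 0.0, 8.0]
finger_gap: 0.0316
grasp_force: 39.1
```

```bash
python3 -m jog '[[0.2,[0,0,0.02],[0,0,0]],[0.2,[0,0,0.07],[0,0,0]],[0.2,[0.02,0.02,0.12],[0,0,0]],[0.2,[0.05,0.06,0.15],[0,0,0]],[0.2,[0.08,0.105,0.15],[0,0,0]],[0.2,[0.115,0.15,0.15],[0,0,0]],[0.2,[0.15,0.20,0.15],[0,0,0]],[0.2,[0.18,0.24,0.15],[0,0,0]],[0.2,[0.202,0.268,0.15],[0,0,0]],[0.2,[0.202,0.268,0.15],[0,0,0]]]' 40
python3 look.py w2 mag:0.070 amb:0.070
```

```text
time_s: 3.9
tcp_pos: [0.6229, -0.0264, 0.1662]
ee_rot: [[0.211, 0.978, -0.0], [0.978, -0.211, 0.0], [0.0, -0.0, -1.0]]
contact_force: [-0.6, 0.4, -0.7]
finger_gap: 0.0317
grasp_force: 39.7
3.95 [ 0.6222 -0.0276  0.1662] [[0.212, 0.977, -0.0], [0.977, -0.212, -0.0], [-0.0, -0.0, -1.0]] 0.0316
mag 4465 [318.9 113.5] [283  75  73  78] [0.6399 0.0502 0.07  ]
```

View pics/w2.png

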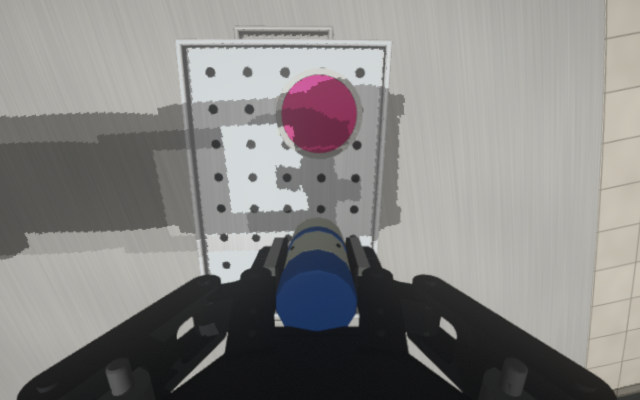

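The magenta jar lid sits at (319,113), at world (0.640, 0.050), matching the top view. The capsule hangs straight between the jars, so I'll lower it.

```bash
python3 -m jog '[[0.2,[0,-0.001,-0.04],[0,0,0]],[0.2,[0,-0.001,-0.08],[0,0,0]],[0.2,[0,-0.001,-0.11],[0,0,0]],[0.2,[0,-0.001,-0.13],[0,0,0]],[0.2,[0,-0.001,-0.138],[0,0,0]],[0.2,[0,-0.001,-0.141],[0,0,0]],[0.2,[0,-0.001,-0.143],[0,0,0]],[0.2,[0,-0.001,-0.144],[0,0,0]],[0.2,[0,-0.001,-0.144],[0,0,0]],[0.2,[0,-0.001,-0.144],[0,0,0]]]' 40
```

```text
time_s: 5.2
tcp_pos: [0.6222, -0.0294, 0.0225]
ee_rot: [[0.213, 0.977, 0.0], [0.977, -0.213, -0.0], [0.0, 0.0, -1.0]]
contact_force: [-0.4, -0.1, 0.3]
finger_gap: 0.0314
grasp_force: 39.8
```

```bash
python3 -m jog '[[0.2,[0,0,-0.001],[0,0,0]],[0.2,[0,0,-0.0015],[0,0,0]],[0.4,[0,0,-0.0015],[0,0,0]],[0.6,[0,0,-0.0015],[0,0,0]],[0.6,[0,0,-0.0015],[0,0,0]],[0.6,[0,0,0.01],[0,0,0]],[0.6,[0,0,0.03],[0,0,0]],[0.6,[0,0,0.07],[0,0,0]],[0.6,[0,0,0.12],[0,0,0]],[0.6,[-0.03,-0.05,0.14],[0,0,0]]]' 40
python3 look.py w3 blue:0.070 amb:.07
```

```text
time_s: 6.45
tcp_pos: [0.5936, -0.0782, 0.1669]
ee_rot: [[0.21, 0.978, 0.005], [0.978, -0.21, -0.001], [0.0, 0.005, -1.0]]
contact_force: [0.1, -0.7, -1.2]
finger_gap: 0.0516
grasp_force: 0.0
6.5 [ 0.5905 -0.0845  0.1684] [[0.213, 0.977, 0.005], [0.977, -0.213, -0.004], [-0.003, 0.006, -1.0]] 0.0512
blue 1037 [336.9 144.2] [319 126  37  37] [ 0.621  -0.0295  0.07  ]
amb 263 [328.3 187.2] [303 181  55  21] [ 0.6064 -0.0646  0.07  ]
amb 3222 [336.1 231.4] [303 201  67  62] [ 0.6051 -0.1071  0.07  ]
```

View pics/w3.png

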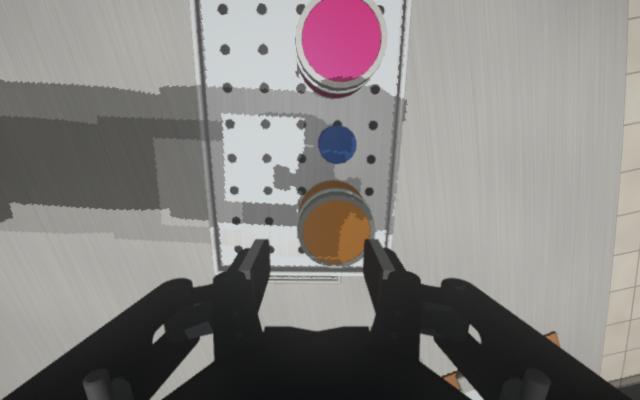

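The capsule's blue cap is at (337,144), at world (0.621, -0.030), in line and midway. The jars are unmoved, so the amber bottle is next.

```bash
python3 -m jog '[[0.7,[0,-0.02,0.01],[0,0,10]],[0.7,[-0.01,-0.05,0.02],[0,0,20]],[0.7,[-0.02,-0.08,0.03],[0,0,30]],[0.7,[-0.03,-0.11,0.03],[0,0,40]],[0.7,[-0.04,-0.14,0.03],[0,0,50]],[0.7,[-0.05,-0.17,0.03],[0,0,60]],[0.7,[-0.065,-0.20,0.03],[0,0,70]],[0.7,[-0.075,-0.2135,0.03],[0,0,80]],[0.7,[-0.075,-0.2135,0.03],[0,0,90]],[0.7,[-0.075,-0.2135,0.03],[0,0,90]]]' 40
python3 look.py w4 amb:0.082 mag:0.018
```

```text
time_s: 7.75
tcp_pos: [0.517, -0.2931, 0.1936]
ee_rot: [[-0.977, 0.215, 0.001], [0.215, 0.977, -0.001], [-0.001, -0.001, -1.0]]
contact_force: [-0.0, -0.0, -0.7]
finger_gap: 0.0597
grasp_force: 0.0
7.8 [ 0.5171 -0.293   0.1934] [[-0.976, 0.217, 0.001], [0.217, 0.976, -0.001], [-0.001, -0.001, -1.0]] 0.0599
amb 947 [312.5 201. ] [296 182  34  39] [ 0.5154 -0.2964  0.082 ]
amb 2359 [506.9 241.1] [479 215  57  53] [ 0.5983 -0.1141  0.082 ]
amb 655 [263.2 313.3] [249 295  33  37] [ 0.6265 -0.3759  0.082 ]
mag 1486 [220.1 177.6] [199 156  43  44] [ 0.4811 -0.4004  0.018 ]
mag 620 [631.9 245.3] [622 221  18  45] [0.6799 0.0935 0.018 ]
```

View pics/w4.png

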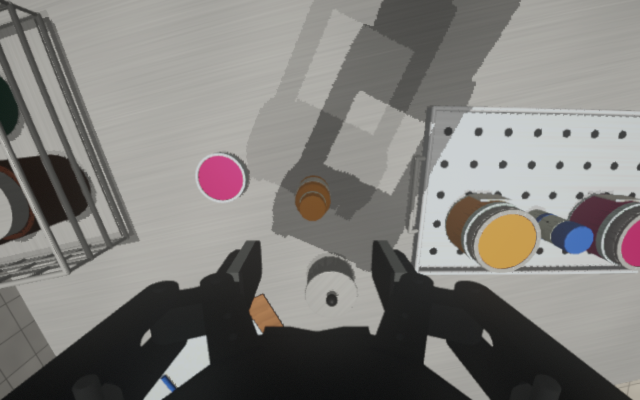

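The amber cap is at (313,206), on the finger centre line and about 2 mm from it. The magenta dish is at (220,178), at world (0.481, -0.400).

```bash
python3 -m jog '[[0.7,[0.001,-0.002,-0.05],[0,0,0]],[0.7,[0.001,-0.002,-0.1],[0,0,0]],[0.7,[0.001,-0.002,-0.135],[0,0,0]],[0.7,[0.001,-0.002,-0.16],[0,0,0]],[0.7,[0.001,-0.002,-0.173],[0,0,0]],[0.7,[0.001,-0.002,-0.173],[0,0,0]],[0.4,[0.001,-0.002,-0.173],[0,0,0]],[0.3,[0.001,-0.002,-0.173],[0,0,0]],[0.3,[0.001,-0.002,-0.173],[0,0,0]],[0.3,[0.001,-0.002,-0.173],[0,0,0]]]' 40
```

```text
time_s: 9.05
tcp_pos: [0.5188, -0.2954, 0.0208]
ee_rot: [[-0.977, 0.214, 0.002], [0.214, 0.977, -0.001], [-0.002, -0.001, -1.0]]
contact_force: [0.1, 0.7, 7.0]
finger_gap: 0.0371
grasp_force: 40.5
```

```bash
python3 -m jog '[[0.3,[0,0,0.02],[0,0,0]],[0.3,[0,0,0.06],[0,0,0]],[0.3,[0,0.03,0.09],[0,0,0]],[0.3,[0.003,0.08,0.09],[0,0,0]],[0.3,[0.006,0.13,0.09],[0,0,0]],[0.3,[0.009,0.18,0.09],[0,0,0]],[0.3,[0.011,0.205,0.09],[0,0,0]],[0.3,[0.011,0.205,0.07],[0,0,0]],[0.3,[0.011,0.205,0.04],[0,0,0]],[0.3,[0.011,0.205,0.02],[0,0,0]]]' 40
python3 -m jog '[[0.3,[0,0,-0.006],[0,0,0]],[0.3,[0,0,-0.010],[0,0,0]],[0.3,[0,0,-0.013],[0,0,0]],[0.3,[0,0,-0.014],[0,0,0]],[0.3,[0,0,-0.015],[0,0,0]],[0.3,[0,0,-0.0155],[0,0,0]],[0.3,[0,0,-0.016],[0,0,0]],[0.3,[0,0,-0.016],[0,0,0]],[0.3,[0,0,-0.016],[0,0,0]],[0.3,[0,0,-0.016],[0,0,0]]]' 40
```

```text
time_s: 10.3
tcp_pos: [0.529, -0.0898, 0.0388]
ee_rot: [[-0.977, 0.213, 0.0], [0.213, 0.977, -0.0], [-0.0, -0.0, -1.0]]
contact_force: [-0.3, -0.6, -1.3]
finger_gap: 0.037
grasp_force: 40.4
time_s: 11.55
tcp_pos: [0.5295, -0.0901, 0.0247]
ee_rot: [[-0.977, 0.213, 0.001], [0.213, 0.977, -0.001], [-0.001, -0.0, -1.0]]
contact_force: [-7.4, 1.7, 19.0]
finger_gap: 0.0366
grasp_force: 42.3
```

```bash
python3 -m jog '[[0.3,[0,0,0.0015],[0,0,0]],[0.45,[0,0,0.0015],[0,0,0]],[0.6,[0,0,0.0015],[0,0,0]],[0.7,[0,0,0.002],[0,0,0]],[0.7,[0,0,0.01],[0,0,0]],[0.7,[0,0,0.03],[0,0,0]],[0.7,[0,0,0.07],[0,0,0]],[0.7,[0,0,0.11],[0,0,0]],[0.85,[0,0,0.15],[0,0,0]],[0.9,[0,-0.03,0.16],[0,0,0]]]' 40
python3 look.py w5 amb:0.086 blue:.07
python3 -m jog '[[0.9,[-0.01,-0.05,0],[0,0,0]],[0.9,[-0.02,-0.10,0],[0,0,0]],[0.9,[-0.03,-0.15,0],[0,0,0]],[0.9,[-0.04,-0.20,0],[0,0,0]],[0.9,[-0.0485,-0.24,0],[0,0,0]],[0.9,[-0.0485,-0.2795,-0.02],[0,0,0]],[0.9,[-0.0485,-0.2795,-0.06],[0,0,0]],[0.9,[-0.0485,-0.2795,-0.1],[0,0,0]],[0.9,[-0.0485,-0.2795,-0.1],[0,0,0]],[0.9,[-0.0485,-0.2795,-0.1],[0,0,0]]]' 40
python3 look.py w6 mag:0.018
```

```text
time_s: 12.8
tcp_pos: [0.53, -0.1194, 0.1869]
ee_rot: [[-0.977, 0.211, 0.004], [0.211, 0.977, -0.001], [-0.005, -0.0, -1.0]]
contact_force: [1.0, -0.6, -0.2]
finger_gap: 0.0767
grasp_force: 0.0
12.85 [ 0.5299 -0.1231  0.1868] [[-0.977, 0.213, 0.004], [0.213, 0.977, -0.003], [-0.004, -0.002, -1.0]] 0.0767
amb 991 [345.  195.1] [327 175  36  40] [ 0.5268 -0.0919  0.086 ]
amb 2464 [342.7 265.7] [314 240  59  53] [ 0.5964 -0.1072  0.086 ]
amb 292 [ 21.  367.9] [  0 354  47  27] [ 0.6515 -0.5002  0.086 ]
time_s: 14.1
tcp_pos: [0.4811, -0.3999, 0.0852]
ee_rot: [[-0.977, 0.213, 0.001], [0.213, 0.977, -0.001], [-0.001, -0.001, -1.0]]
contact_force: [-0.0, 0.6, 1.5]
finger_gap: 0.077
grasp_force: 0.0
14.15 [ 0.4813 -0.4     0.0855] [[-0.977, 0.213, 0.002], [0.213, 0.977, -0.002], [-0.002, -0.002, -1.0]] 0.0769
mag 3169 [316.2 216.1] [284 186  65  62] [ 0.481  -0.3998  0.018 ]
```

View pics/w5.png

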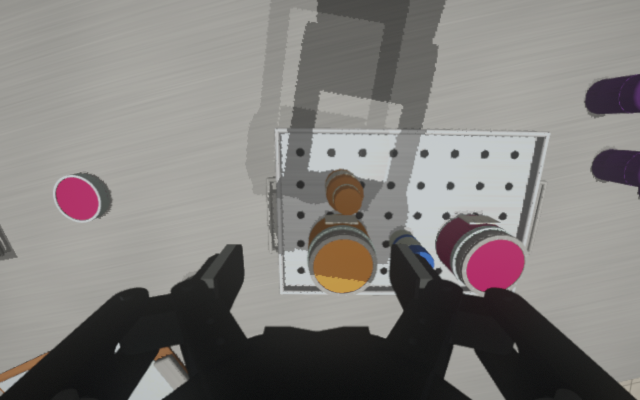

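View pics/w6.png

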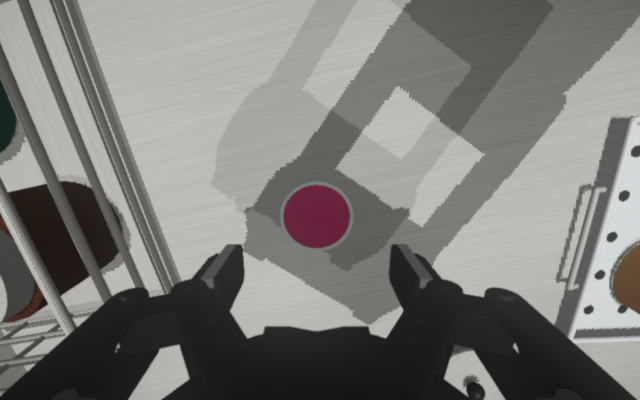

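The amber bottle is upright in front of its jar, with its cap at (346,195). The magenta dish at (316,216) is centred between the fingers and clear of the basket on the left.

```bash
python3 -m jog '[[0.88,[0,0,-0.03],[0,0,0]],[0.88,[0,0,-0.055],[0,0,0]],[0.88,[0,0,-0.07],[0,0,0]],[0.88,[0,0,-0.077],[0,0,0]],[0.88,[0,0,-0.079],[0,0,0]],[0.8,[0,0,-0.079],[0,0,0]],[0.7,[0,0,-0.079],[0,0,0]],[0.6,[0,0,-0.079],[0,0,0]],[0.6,[0,0,-0.079],[0,0,0]],[0.6,[0,0,-0.079],[0,0,0]]]' 30
```

```text
time_s: 15.4
tcp_pos: [0.4808, -0.3997, 0.0051]
ee_rot: [[-0.977, 0.213, 0.001], [0.213, 0.977, -0.001], [-0.001, -0.001, -1.0]]
contact_force: [-1.9, 2.0, 5.9]
finger_gap: 0.0566
grasp_force: 30.8
```

```bash
python3 -m jog '[[0.6,[0,0,0.005],[0,0,0]],[0.6,[0,0,0.015],[0,0,0]],[0.6,[0,0,0.04],[0,0,0]],[0.6,[0,0,0.08],[0,0,0]],[0.6,[0,0.03,0.12],[0,0,0]],[0.6,[0.02,0.07,0.135],[0,0,0]],[0.6,[0.04,0.12,0.135],[0,0,0]],[0.6,[0.058,0.17,0.135],[0,0,0]],[0.6,[0.075,0.22,0.135],[0,0,0]],[0.6,[0.09,0.26,0.135],[0,0,0]]]' 40
python3 -m jog '[[0.6,[0.018,0.05,0],[0,0,0]],[0.6,[0.035,0.10,0],[0,0,0]],[0.6,[0.055,0.15,0],[0,0,0]],[0.6,[0.065,0.18,0],[0,0,0]],[0.6,[0.0689,0.19,0],[0,0,0]],[0.6,[0.0689,0.19,-0.01],[0,0,0]],[0.6,[0.0689,0.19,-0.02],[0,0,0]],[0.6,[0.0689,0.19,-0.03],[0,0,0]],[0.6,[0.0689,0.19,-0.03],[0,0,0]],[0.6,[0.0689,0.19,-0.03],[0,0,0]]]' 40
python3 look.py w7 mag:0.12 blue:.07
python3 - <<'E'
from h import *
p,d=read_camera("side"); cv2.imwrite("pics/s7.png",cv2.resize(p[100:260,200:440],None,fx=3,fy=3)[:,:,::-1])
E
```

```text
time_s: 16.65
tcp_pos: [0.571, -0.1374, 0.1402]
ee_rot: [[-0.977, 0.213, 0.001], [0.213, 0.977, -0.0], [-0.001, -0.0, -1.0]]
contact_force: [1.3, -0.4, -0.9]
finger_gap: 0.0561
grasp_force: 42.6
time_s: 17.9
tcp_pos: [0.6396, 0.0503, 0.1095]
ee_rot: [[-0.977, 0.214, 0.0], [0.214, 0.977, -0.0], [-0.0, -0.0, -1.0]]
contact_force: [-0.3, 0.4, -0.3]
finger_gap: 0.0562
grasp_force: 42.6
17.95 [0.6397 0.0503 0.1096] [[-0.977, 0.214, 0.001], [0.214, 0.977, -0.0], [-0.001, -0.0, -1.0]] 0.0562
mag 594 [583.3  22.8] [573   0  29  42] [0.5526 0.1902 0.12  ]
mag 292 [629.4  12.5] [621   0  19  27] [0.552  0.2118 0.12  ]
mag 1424 [312.8 202.4] [271 187  87  42] [0.6073 0.0557 0.12  ]
mag 7154 [316.2 263.5] [266 219 101  90] [0.6406 0.0501 0.12  ]
blue 1532 [199.9 226.4] [177 205  47  43] [ 0.6205 -0.0297  0.07  ]
```

View pics/w7.png

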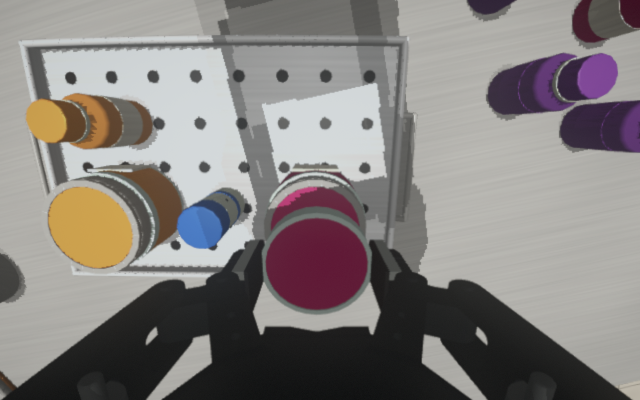

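View pics/s7.png

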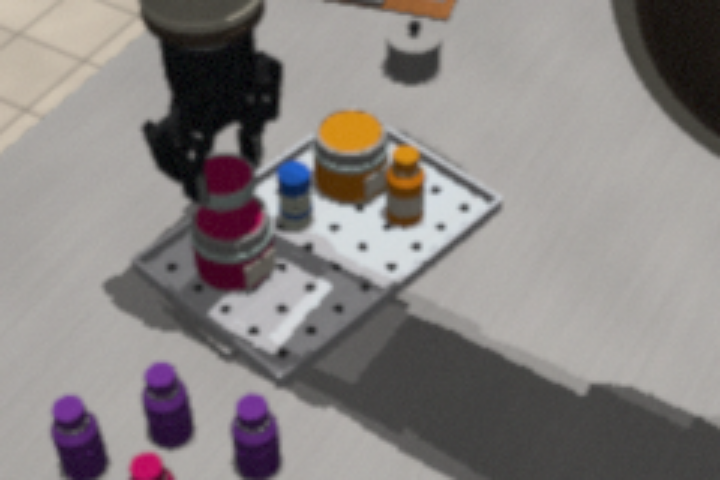

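The dish at (316,263) is held level over the magenta jar. In the side crop, the capsule at (295,195) and the amber bottle at (405,185) stand upright.

```bash
python3 -m jog '[[0.6,[0,0,-0.012],[0,0,0]],[0.6,[0,0,-0.022],[0,0,0]],[0.6,[0,0,-0.028],[0,0,0]],[0.6,[0,0,-0.031],[0,0,0]],[0.6,[0,0,-0.032],[0,0,0]],[0.6,[0,0,-0.033],[0,0,0]],[0.6,[0,0,-0.0335],[0,0,0]],[0.6,[0,0,-0.034],[0,0,0]],[0.6,[0,0,-0.034],[0,0,0]],[0.6,[0,0,-0.034],[0,0,0]]]' 30
```

```text
time_s: 19.25
tcp_pos: [0.6395, 0.0506, 0.0754]
ee_rot: [[-0.977, 0.213, 0.0], [0.213, 0.977, -0.0], [-0.0, -0.0, -1.0]]
contact_force: [0.4, 0.6, 0.9]
finger_gap: 0.0558
grasp_force: 42.7
```

```bash
python3 -m jog '[[0.6,[0,0,-0.0005],[0,0,0]],[0.6,[0,0,-0.001],[0,0,0]],[0.7,[0,0,-0.001],[0,0,0]],[0.8,[0,0,-0.001],[0,0,0]],[0.85,[0,0,0],[0,0,0]],[0.85,[0,0,0.01],[0,0,0]],[0.85,[0,0,0.04],[0,0,0]],[0.85,[0,0,0.08],[0,0,0]],[0.85,[0,0,0.11],[0,0,0]],[0.85,[-0.02,0.03,0.12],[0,0,0]]]' 30
python3 -m jog '[[0.8,[-0.02,0.05,0],[0,0,0]],[0.75,[-0.04,0.10,0],[0,0,0]],[0.7,[-0.06,0.15,0],[0,0,0]],[0.7,[-0.08,0.20,0],[0,0,0]],[0.7,[-0.0895,0.2225,0],[0,0,0]],[0.7,[-0.0895,0.2225,0],[0,0,0]],[0.7,[-0.0895,0.2225,0],[0,0,0]],[0.7,[-0.0895,0.2225,0],[0,0,0]],[0.7,[-0.0895,0.2225,0],[0,0,0]],[0.7,[-0.0895,0.2225,0],[0,0,0]]]' 40
python3 look.py w8 mag:0.082 amb:0.018 pur:0.082
```

```text
time_s: 20.5
tcp_pos: [0.6205, 0.0795, 0.1979]
ee_rot: [[-0.977, 0.215, 0.003], [0.215, 0.977, -0.0], [-0.003, 0.0, -1.0]]
contact_force: [1.0, 1.3, -1.2]
finger_gap: 0.0726
grasp_force: 0.0
time_s: 21.75
tcp_pos: [0.5302, 0.3026, 0.1953]
ee_rot: [[-0.977, 0.214, -0.0], [0.214, 0.977, -0.0], [0.0, -0.0, -1.0]]
contact_force: [0.7, -1.0, -0.6]
finger_gap: 0.0596
grasp_force: 0.0
21.8 [0.5301 0.3028 0.1953] [[-0.977, 0.214, -0.0], [0.214, 0.977, -0.0], [0.0, -0.0, -1.0]] 0.0598
mag 884 [321.8 197. ] [305 178  34  38] [0.527  0.3088 0.082 ]
amb 1681 [392.5 127.5] [370 104  46  48] [0.4814 0.401  0.018 ]
amb 222 [ 36.  247.7] [ 22 238  23  24] [ 0.5294 -0.0717  0.018 ]
amb 377 [  6.6 264.9] [  0 250  17  31] [ 0.5439 -0.1264  0.018 ]
amb 1080 [ 47.4 296.7] [  7 278  63  43] [ 0.6002 -0.0921  0.018 ]
amb 711 [  9.5 330.7] [  0 309  24  40] [ 0.6415 -0.1801  0.018 ]
pur 1130 [235. 178.] [212 159  48  39] [0.4914 0.233  0.082 ]
pur 892 [423.1 216.3] [403 191  40  45] [0.5673 0.4017 0.082 ]
pur 663 [270.8 234.3] [251 220  34  40] [0.5534 0.2514 0.082 ]
pur 1195 [327.3 265.6] [312 239  32  56] [0.5992 0.2992 0.082 ]
pur 229 [265.6 257.2] [261 245  12  26] [0.5765 0.2398 0.082 ]
```

View pics/w8.png

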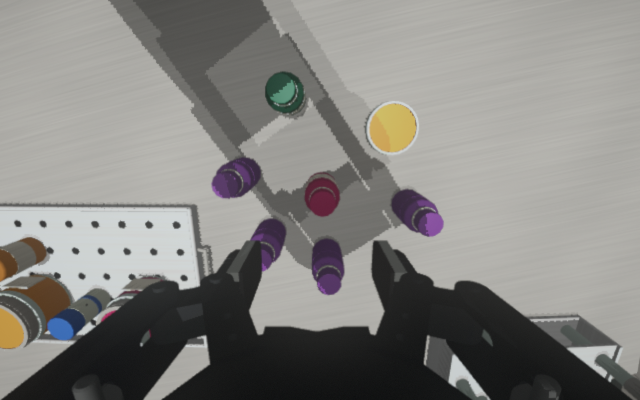

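The magenta cap is at (323,202). The purple look-alikes at (235,178), (268,240), (327,268) and (420,214) stay clear of the fingers. The amber dish is at (392,128), at world (0.481, 0.401).

```bash
python3 -m jog '[[0.7,[0.001,0.004,-0.05],[0,0,0]],[0.7,[0.001,0.004,-0.1],[0,0,0]],[0.7,[0.001,0.004,-0.135],[0,0,0]],[0.7,[0.001,0.004,-0.16],[0,0,0]],[0.7,[0.001,0.004,-0.175],[0,0,0]],[0.7,[0.001,0.004,-0.175],[0,0,0]],[0.4,[0.001,0.004,-0.175],[0,0,0]],[0.3,[0.001,0.004,-0.175],[0,0,0]],[0.3,[0.001,0.004,-0.175],[0,0,0]],[0.3,[0.001,0.004,-0.175],[0,0,0]]]' 40
```

```text
time_s: 23.05
tcp_pos: [0.5317, 0.3073, 0.0216]
ee_rot: [[-0.977, 0.213, 0.002], [0.213, 0.977, 0.001], [-0.002, 0.001, -1.0]]
contact_force: [-1.4, -0.2, 7.4]
finger_gap: 0.0367
grasp_force: 40.8
```

```bash
python3 -m jog '[[0.3,[0,0,0.02],[0,0,0]],[0.3,[0,0,0.06],[0,0,0]],[0.3,[0,0,0.11],[0,0,0]],[0.3,[0,0,0.13],[0,0,0]],[0.3,[0.005,-0.04,0.13],[0,0,0]],[0.3,[0.012,-0.09,0.13],[0,0,0]],[0.3,[0.02,-0.14,0.13],[0,0,0]],[0.3,[0.027,-0.19,0.13],[0,0,0]],[0.3,[0.0326,-0.23,0.13],[0,0,0]],[0.3,[0.0326,-0.2406,0.12],[0,0,0]]]' 40
python3 -m jog '[[0.3,[0,0,-0.03],[0,0,0]],[0.3,[0,0,-0.06],[0,0,0]],[0.3,[0,0,-0.085],[0,0,0]],[0.3,[0,0,-0.10],[0,0,0]],[0.3,[0,0,-0.108],[0,0,0]],[0.3,[0,0,-0.112],[0,0,0]],[0.3,[0,0,-0.113],[0,0,0]],[0.3,[0,0,-0.114],[0,0,0]],[0.3,[0,0,-0.114],[0,0,0]],[0.3,[0,0,-0.114],[0,0,0]]]' 40
```

```text
time_s: 24.3
tcp_pos: [0.5643, 0.0644, 0.1421]
ee_rot: [[-0.976, 0.216, 0.003], [0.216, 0.976, -0.0], [-0.003, 0.0, -1.0]]
contact_force: [-1.2, 0.7, 0.0]
finger_gap: 0.0366
grasp_force: 40.5
time_s: 25.55
tcp_pos: [0.5637, 0.0664, 0.0265]
ee_rot: [[-0.977, 0.213, 0.0], [0.213, 0.977, -0.0], [-0.0, -0.0, -1.0]]
contact_force: [-0.4, -0.6, -1.7]
finger_gap: 0.0369
grasp_force: 40.5
```

```bash
python3 -m jog '[[0.3,[0,0,-0.0007],[0,0,0]],[0.3,[0,0,-0.0012],[0,0,0]],[0.45,[0,0,-0.001],[0,0,0]],[0.6,[0,0,-0.001],[0,0,0]],[0.7,[0,0,0],[0,0,0]],[0.7,[0,0,0.01],[0,0,0]],[0.7,[0,0,0.03],[0,0,0]],[0.7,[0,0,0.07],[0,0,0]],[0.7,[0,0,0.12],[0,0,0]],[0.85,[0,0.03,0.16],[0,0,0]]]' 40
python3 look.py w9 mag:0.088 blue:.07
python3 -m jog '[[0.88,[-0.01,0.05,0],[0,0,0]],[0.88,[-0.025,0.10,0],[0,0,0]],[0.88,[-0.04,0.15,0],[0,0,0]],[0.88,[-0.05,0.20,0],[0,0,0]],[0.88,[-0.065,0.25,0],[0,0,0]],[0.88,[-0.0827,0.30,0],[0,0,0]],[0.88,[-0.0827,0.3046,-0.03],[0,0,0]],[0.88,[-0.0827,0.3046,-0.07],[0,0,0]],[0.88,[-0.0827,0.3046,-0.1],[0,0,0]],[0.88,[-0.0827,0.3046,-0.1],[0,0,0]]]' 30
python3 look.py w10 amb:0.018 green:0.082
```

```text
time_s: 26.8
tcp_pos: [0.5638, 0.0956, 0.1892]
ee_rot: [[-0.977, 0.215, 0.002], [0.215, 0.977, -0.0], [-0.002, -0.0, -1.0]]
contact_force: [1.1, 0.1, 0.3]
finger_gap: 0.0725
grasp_force: 0.0
26.85 [0.565  0.0994 0.1944] [[-0.977, 0.213, 0.008], [0.213, 0.977, 0.001], [-0.007, 0.003, -1.0]] 0.0726
mag 735 [288.8 206.9] [274 187  32  38] [0.5604 0.0706 0.088 ]
mag 180 [281.2 258.6] [260 251  56  26] [0.6096 0.0507 0.088 ]
mag 1846 [288.4 286.1] [263 264  52  45] [0.6406 0.0501 0.088 ]
time_s: 28.1
tcp_pos: [0.48, 0.4005, 0.0847]
ee_rot: [[-0.977, 0.213, -0.003], [0.213, 0.977, -0.002], [0.002, -0.003, -1.0]]
contact_force: [-0.1, 0.1, 0.6]
finger_gap: 0.0753
grasp_force: 0.0
28.15 [0.4808 0.401  0.0866] [[-0.977, 0.213, -0.001], [0.213, 0.977, -0.001], [0.001, -0.001, -1.0]] 0.0754
amb 3187 [316.8 218.6] [284 188  66  62] [0.4815 0.4005 0.018 ]
green 164 [189.5 166.2] [173 153  25  32] [0.4176 0.3448 0.082 ]
green 1533 [152.2 180.7] [113 157  62  58] [0.4206 0.3221 0.082 ]
green 1857 [112.5 194.7] [ 86 173  58  46] [0.4231 0.2971 0.082 ]
```

View pics/w9.png

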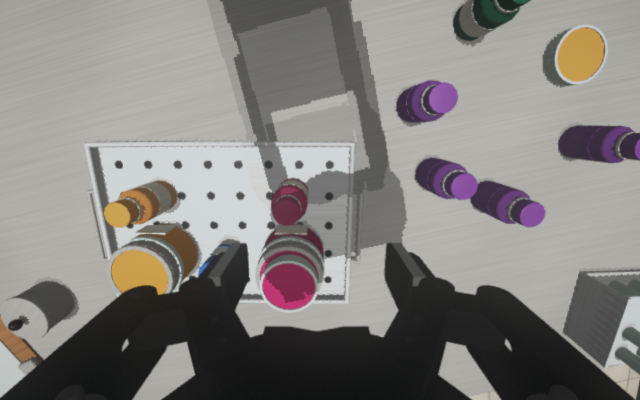

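View pics/w10.png

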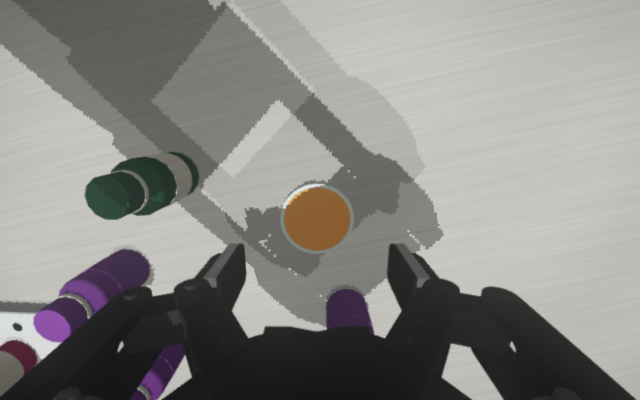

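The magenta bottle stands upright in front of its jar, with its cap at (289,207), and the magenta dish lies centred on its lid. The amber dish is centred between the fingers at (317,218), with the green bottle at (150,185) clear.

```bash
python3 -m jog '[[0.86,[0,0,-0.03],[0,0,0]],[0.86,[0,0,-0.055],[0,0,0]],[0.86,[0,0,-0.07],[0,0,0]],[0.86,[0,0,-0.077],[0,0,0]],[0.86,[0,0,-0.080],[0,0,0]],[0.8,[0,0,-0.080],[0,0,0]],[0.7,[0,0,-0.080],[0,0,0]],[0.6,[0,0,-0.080],[0,0,0]],[0.6,[0,0,-0.080],[0,0,0]],[0.6,[0,0,-0.080],[0,0,0]]]' 40
```

```text
time_s: 29.4
tcp_pos: [0.4812, 0.4013, 0.0072]
ee_rot: [[-0.977, 0.213, 0.001], [0.213, 0.977, 0.0], [-0.001, 0.001, -1.0]]
contact_force: [-2.3, -1.8, 7.2]
finger_gap: 0.0559
grasp_force: 41.0
```

```bash
python3 -m jog '[[0.6,[0,0,0.005],[0,0,0]],[0.6,[0,0,0.015],[0,0,0]],[0.6,[0,0,0.05],[0,0,0]],[0.6,[0,0,0.10],[0,0,0]],[0.6,[0,-0.02,0.14],[0,0,0]],[0.6,[0.01,-0.06,0.14],[0,0,0]],[0.6,[0.025,-0.11,0.14],[0,0,0]],[0.6,[0.04,-0.16,0.14],[0,0,0]],[0.6,[0.055,-0.21,0.14],[0,0,0]],[0.6,[0.065,-0.26,0.14],[0,0,0]]]' 40
python3 -m jog '[[0.6,[0.01,-0.05,0],[0,0,0]],[0.6,[0.02,-0.10,0],[0,0,0]],[0.6,[0.035,-0.15,0],[0,0,0]],[0.6,[0.05,-0.20,0],[0,0,0]],[0.6,[0.0575,-0.235,0],[0,0,0]],[0.6,[0.0585,-0.2483,-0.01],[0,0,0]],[0.6,[0.0585,-0.2483,-0.03],[0,0,0]],[0.6,[0.0585,-0.2483,-0.045],[0,0,0]],[0.6,[0.0585,-0.2483,-0.05],[0,0,0]],[0.6,[0.0585,-0.2483,-0.05],[0,0,0]]]' 40
python3 look.py w11 amb:0.108
```

```text
time_s: 30.65
tcp_pos: [0.5463, 0.1394, 0.1471]
ee_rot: [[-0.977, 0.213, 0.001], [0.213, 0.977, 0.0], [-0.001, 0.0, -1.0]]
contact_force: [0.7, -0.6, 0.4]
finger_gap: 0.0556
grasp_force: 42.7
time_s: 31.9
tcp_pos: [0.6044, -0.1068, 0.0963]
ee_rot: [[-0.977, 0.213, -0.0], [0.213, 0.977, -0.0], [0.0, -0.0, -1.0]]
contact_force: [0.1, 0.3, -0.9]
finger_gap: 0.0561
grasp_force: 42.7
31.95 [ 0.6046 -0.1069  0.0968] [[-0.977, 0.213, 0.0], [0.213, 0.977, -0.0], [-0.0, -0.0, -1.0]] 0.056
amb 2105 [317. 123.] [288  89  59  61] [ 0.5352 -0.0912  0.108 ]
amb 1080 [313.3 205.4] [269 192  93  41] [ 0.5734 -0.1014  0.108 ]
amb 7015 [316.2 262. ] [267 218 100  89] [ 0.604  -0.1066  0.108 ]
amb 1450 [ 43.5 330.8] [  0 308  77  48] [ 0.615  -0.2753  0.108 ]
```

View pics/w11.png

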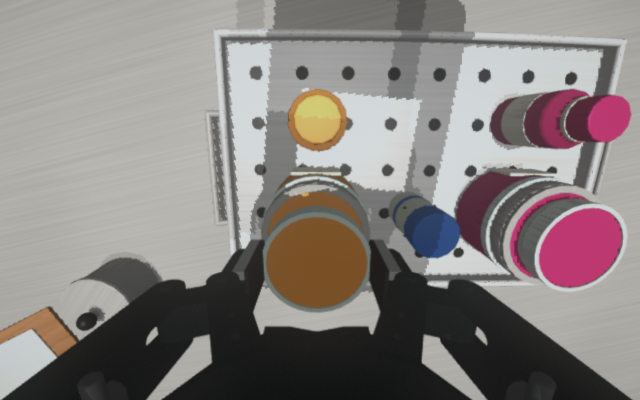

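The amber dish at (316,262) is level over the amber jar, and the capsule, bottles and magenta dish are all well placed. I'll lower it.

```bash
python3 -m jog '[[0.6,[0,0,-0.008],[0,0,0]],[0.6,[0,0,-0.013],[0,0,0]],[0.6,[0,0,-0.016],[0,0,0]],[0.6,[0,0,-0.017],[0,0,0]],[0.6,[0,0,-0.018],[0,0,0]],[0.6,[0,0,-0.0185],[0,0,0]],[0.6,[0,0,-0.019],[0,0,0]],[0.6,[0,0,-0.019],[0,0,0]],[0.6,[0,0,-0.019],[0,0,0]],[0.6,[0,0,-0.019],[0,0,0]]]' 30
```

```text
time_s: 33.2
tcp_pos: [0.6044, -0.1073, 0.0773]
ee_rot: [[-0.977, 0.213, 0.0], [0.213, 0.977, -0.0], [-0.0, -0.0, -1.0]]
contact_force: [0.8, -0.5, -0.3]
finger_gap: 0.0559
grasp_force: 42.8
```

```bash
python3 -m jog '[[0.6,[0,0,-0.0005],[0,0,0]],[0.6,[0,0,-0.001],[0,0,0]],[0.7,[0,0,-0.001],[0,0,0]],[0.8,[0,0,-0.001],[0,0,0]],[0.85,[0,0,0],[0,0,0]],[0.85,[0,0,0.01],[0,0,0]],[0.85,[0,0,0.04],[0,0,0]],[0.85,[0,0,0.08],[0,0,0]],[0.85,[0,0,0.12],[0,0,0]],[0.85,[0,-0.02,0.16],[0,0,0]]]' 30
python3 -m jog '[[0.85,[-0.02,-0.05,0.01],[0,0,0]],[0.85,[-0.05,-0.10,0.02],[0,0,0]],[0.85,[-0.08,-0.15,0.03],[0,0,0]],[0.85,[-0.12,-0.19,0.03],[0,0,0]],[0.85,[-0.16,-0.23,0.03],[0,0,0]],[0.85,[-0.20,-0.27,0.03],[0,0,0]],[0.85,[-0.23,-0.30,0.03],[0,0,0]],[0.85,[-0.23,-0.30,0.03],[0,0,0]],[0.85,[-0.23,-0.30,0.03],[0,0,0]],[0.85,[-0.23,-0.30,0.03],[0,0,0]]]' 30
python3 - <<'E'
from h import *
p,d=read_camera("top"); q,_=read_camera("side"); c=camera_params("top")
a=cv2.resize(p[130:260,160:460],None,fx=2,fy=2); b=cv2.resize(q[90:310,180:480],None,fx=2,fy=2)[:300]
cv2.imwrite("pics/end.png",np.vstack([a,b])[:,:,::-1])
for k,z in(("mag",.088),("amb",.088),("blue",.07),("green",.07)):
    for A,ce,bb in blobs(p,k,60)[0]: print(k,A,np.round(ce,1),np.round(plane(c,ce,z),4))
E
```

```text
time_s: 34.45
tcp_pos: [0.6043, -0.1265, 0.2396]
ee_rot: [[-0.977, 0.212, 0.001], [0.212, 0.977, -0.0], [-0.001, -0.0, -1.0]]
contact_force: [0.6, -0.3, -0.7]
finger_gap: 0.0726
grasp_force: 0.0
time_s: 35.7
tcp_pos: [0.3751, -0.4266, 0.2676]
ee_rot: [[-0.977, 0.212, 0.0], [0.212, 0.977, -0.0], [-0.0, -0.0, -1.0]]
contact_force: [-0.2, 0.2, 0.2]
finger_gap: 0.0729
grasp_force: 0.0
mag 241 [295.7 163.8] [0.6397 0.0511 0.088 ]
mag 93 [290.7 189.5] [0.562  0.0649 0.088 ]
amb 99 [510.3 147.8] [ 0.6915 -0.5887  0.088 ]
amb 243 [348.6 175.5] [ 0.605  -0.1068  0.088 ]
amb 96 [342.5 200.6] [ 0.5296 -0.0886  0.088 ]
blue 86 [490.6 116.1] [ 0.7949 -0.5418  0.07  ]
blue 86 [322.5 171.5] [ 0.6204 -0.0293  0.07  ]
green 100 [213.8 236.1] [0.4235 0.2923 0.07  ]
```

View pics/end.png

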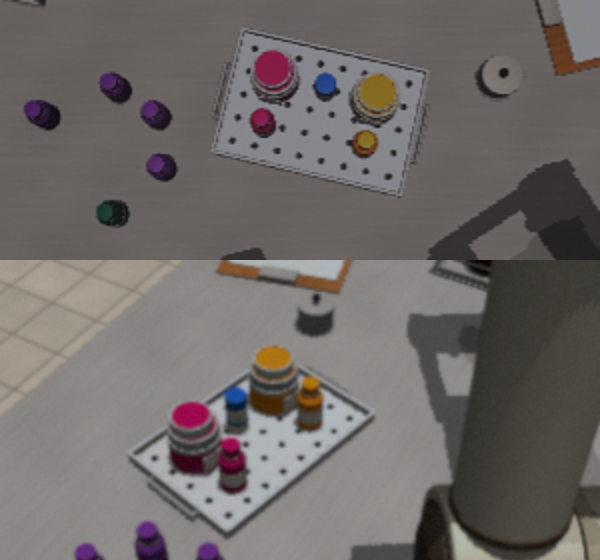

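The final views show everything in place: both dishes centred on their jars (273,68 and 378,92), the bottles in front (262,122 and 365,143), and the capsule midway (325,84). The green bottle hasn't moved. The pot looks to be where it was, and the jars are in place too.

```bash
python3 -c "
from workcell import *
print(hand_in())"
```

```text
the job is handed in; nothing more can be done
None
```

The tray is loaded and the job was handed in at about 36 s. In the last pictures both bottles, both dishes and the capsule stand upright within tolerance; the hand-in returned no verdict.

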